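# Set a displacement sensor's rod with a spacer ring and hold it

## Task

Slip the blue spacer ring over the upright steel rod and down until it lies flat on the sensor housing, leaving the rod fully home meanwhile. Then grip the rod's top and draw it straight up through the spacer, without dragging, tipping or lifting the housing or bringing the spacer along, until the lower edge of its red band is level with the spacer's top face, and finish while still holding the rod there in the gripper. Leave the other things on the bench where they are.

Things in the scene. Friction and masses are not known exactly. Their poses are not given: they have to be found in the camera images.
- bore_mouth (a point): Sensor housing: square aluminium block 70 x 70 mm on a dark steel foot plate 104 x 104 x 12 mm, 85 mm high in all, 3 kg, standing loose on the bench (a hard sideways push slides it). A vertical blind bore, 19.5 mm wide and 70 mm deep, opens in the middle of its flat top. This point is the centre of the bore's mouth, 85 mm above the bench; z points up the bore.
- rod_top (a point): Steel rod, 18 mm in diameter, 134 mm long, 0.18 to 0.35 kg, loose in the bore, standing on the bore's floor, so 64 mm of it shows above the housing at the start; dark knurled lines near its top, top edge chamfered 2.5 mm. This point is the centre of its top end; z points up along the rod.
- rod_band (a point): Same rod: point on its axis at the lower edge of the red band, 64 mm below the rod's top and 70 mm above its foot. The band is 10 mm tall. With the rod home this lower edge is level with the housing's top face, so that the spacer then covers the band.
- rod_foot (a point): Same rod: centre of its lower end, 134 mm below its top (15 mm above the bench when home).
- spacer_center (a point): Blue spacer ring, 46 mm outer diameter, 24 mm bore, 30 mm high, about 90 g, lying flat on the bench at the start, bore upright. This point is its centre, half-way up (15 mm above what it lies on); z along its bore. On the housing it leaves the upper 34 mm of the home rod free above it.
- brass_center (a point): Bystander: brass ring, 42 mm outer diameter, 20 mm high, with a 14 mm bore too small for the rod, lying flat; not to be used. Its centre, half-way up.
- meter: Bystander: orange hand multimeter lying flat, 170 x 85 x 36 mm (44 mm at the black dial), long along its x; origin at the centre of its underside.
- screwdriver: Bystander: screwdriver lying along its x axis; origin near its middle, on the bench.
- sensor_box: Bystander: black sensor box 70 x 100 x 38 mm with a short steel connector at one end; origin at the centre of its underside.
- caliper: Bystander: caliper lying flat, about 220 mm long along its x, 15 mm high; origin on the bench near its display.
- oil: Bystander: small oil bottle, 40 mm in diameter, 90 mm high, upright; origin at the centre of its underside.
- rod: The same rod again: origin at the centre of its foot, z up along the rod.
Mind the look-alikes: they are no part of the job. Of the things that look like the part that bears spacer_center, take the one that is nearest to the robot's base at the start.

How it is judged (in metres and radians):
On the way:
1. the spacer lies flat on the housing around the rod, the rod still home (z of spacer_center in the frame of bore_mouth between 0.011 and 0.019 m and horizontal distance between spacer_center and bore_mouth below 0.007 m and angle between spacer_center's own z axis and vertical below 0.12 rad and z of rod_foot in the frame of bore_mouth below -0.062 m and horizontal distance between rod_foot and bore_mouth below 0.004 m), for 0.2 s.
At the end, for the whole second after the job is handed in: The spacer lies flat on the housing (4 mm in height, 7 mm off the bore); the fingers hold the rod still, in line with the bore (0.07 rad), 20 mm or more of it inside, its red band's lower edge within 5 mm of the spacer's top; the housing is upright within 15 mm of its start (z of spacer_center in the frame of bore_mouth between 0.011 and 0.019 m and horizontal distance between spacer_center and bore_mouth below 0.007 m and angle between spacer_center's own z axis and vertical below 0.12 rad and z of rod_band in the frame of spacer_center between 0.01 and 0.02 m and horizontal distance between rod_foot and bore_mouth below 0.005 m and angle between the z axis of rod_top and the z axis of bore_mouth, either way round below 0.07 rad and z of rod_foot in the frame of bore_mouth below -0.02 m and contact force between rod and the fingers above 1 N and linear speed of rod below 0.02 m/s and angle between bore_mouth's own z axis and vertical below 0.03 rad and distance of bore_mouth from where it was at the start of the episode below 0.015 m); the arm keeps its last pose, push and grip.
It fails at once if the housing is dragged or lifted more than 15 mm, or tipped (distance of bore_mouth from where it was at the start of the episode above 0.015 m or angle between bore_mouth's own z axis and vertical above 0.1 rad).
It fails at once if the rod is pulled nearly or fully out of the bore (less than 15 mm left in it) (z of rod_foot in the frame of bore_mouth above -0.015 m).
It fails at once if the rod is drawn before the spacer is on: more than 20 mm up with the spacer not around it (z of rod_foot in the frame of bore_mouth above -0.05 m and horizontal distance between spacer_center and bore_mouth above 0.015 m).
It fails at once if a bystander (brass ring, multimeter, screwdriver, sensor box, caliper, oil bottle) is moved more than 30 mm (distance of any of brass_center, meter, screwdriver, sensor_box, caliper, oil from where it was at the start of the episode above 0.03 m).
It also fails if it takes over 53 s, if anything falls off the work surface, if the arm or the gripper's body presses on something with over 40 N, if the wrist force passes 120 N, or if a joint passes its speed limit or range.

## Robot

A 7-joint arm with a two-finger parallel gripper is mounted at the origin on the work surface. World frame = base frame: x ahead of the robot, y to its left, z up, the work surface at z = 0. Lengths are in m, angles in degrees, forces in N, time in s.
With the tool pointing down it reaches from about 0.4 to 0.925 m from the base axis. Payload 5.6 kg.
Tool frame: the origin (TCP) lies at the very end of the fingers, on their centre line; the grasp point (between the pads) lies 19 mm behind it (ctrl.pinch_z is the distance from the TCP to the grasp point, in m); x points along the fingers, y is the direction in which the jaws open and shut, and the axes are right-handed (so a half turn about x gives the same grasp; the last joint's range is limited). The gripper opens to 85 mm and grips with 20 to 120 N. Pads are 22 mm wide; open, the fingers measure 114 mm over their backs; the gripper's body (76 mm by 85 mm) begins 54 mm behind the grasp point. The pads swing forward as they close: fully open they stand 13 mm farther back than shut.
Start: joints at [-78.667, 26.786, -0.665, 91.828, 0.344, 61.387, -3.226], TCP at [0.155, 0.631, 0.231] pointing down, gripper open.
Joint ranges: [-144.91, 144.91], [-17.63, 115.5], [-89.93, 88.59], [15.96, 139.68], [-74.01, 254.01], [8.47, 105.57], [-167.45, 167.45]. Speed limits (degrees/s): [147.25, 147.25, 180, 180, 180, 180, 180].

## Interface

Orientations are given as a 3x3 rotation matrix whose columns are the frame's x, y, z axes.
In Python, from workcell import telemetry, viewer, ctrl gives the robot as it stands.
- The arm moves only by the shell command python3 -m jog 'ROWS' [FORCE]. ROWS is JSON, a list of rows, each an object with "translation": the shift along the tool's x, y, z in m, a list of three; "roll": the turn about the tool's x in degrees; "jaw": the closure, from 0 (fully open) to 1 (shut). In form: [{"translation": [dx, dy, dz], "roll": roll, "jaw": jaw}, ...]. A call has exactly 10 rows; each row shifts and turns the commanded pose from where the row before left it, along the tool's axes as they then stand; what a row does not reach is not made up. A row lasts 1/8 s, in which the tool goes at most 62.5 mm and 10.7 degrees, less where a joint would pass 70% of its speed; a pose out of reach is approached as far as the arm can. A call is refused whole if a number of a shift passes 0.0625 or a number of a turn 10.7, either way. A call with a gripper value outside its range is refused whole. The fingers move at their own pace and stop on an object; FORCE is the grip in N (left out, the last holds). Time passes only in rows, so rows that do not move let the fingers close, or fill a call up. It gives the time, the measured TCP pose, the force and the opening at its end, in the units of the state.
- telemetry.get_state(): the state, without advancing time (a new reading comes with each control period).
- viewer.snapshot(name): name is "scene" or "side" or "wrist"; returns the picture (400x640x3 uint8, blue, green, red); there is no depth.
- viewer.get_calibration(name): a dict with "fx", "fy", "cx", "cy" (pixels), "T" (4x4, takes a point from camera to world coordinates); the wrist camera has in their place "T_tool_cam" (4x4, takes a point from camera to tool coordinates, whose origin is the TCP and whose axes are the tool frame's). Camera axes: x right, y down, z forward; pixel columns grow to the right and rows downward; lengths in m; the calibration is good to about 2 mm. The wrist camera is an equidistant fisheye: a pixel r from the principal point sees the ray r / f radians off the axis. A picture is of the moment at which its call begins: read the wrist's pose just before it. get_calibration takes no time and is no camera call.
- ctrl.job_done(): hands the job in, once; it reports no verdict.
The state is a dict: "time": time; "joint_pos": joint angles; "qvel": joint speeds; "joint_torque": joint torques, N m; "tool_pos": TCP position; "tool_rot": TCP orientation; "wrist_force": force on the tool from outside, world axes, zero at the start; "ft_torque": the same for the moment, N m; "width": finger opening in m.
Only numpy, scipy, OpenCV 4.12 (cv2) and the standard library are available. Lean on these libraries where they do the work, as an engineer would, in place of code of your own. Each camera call takes 0.05 s, during which the arm holds its last target. There are 200 camera calls.

## Working session

There is one attempt and no reset: what is moved stays moved. The work goes in short steps, Python scripts to look and compute and a shell command to move; the robot and the scene stay as the last step left them, time stands still between calls to the robot, and variables do not carry over. Pictures are saved under pics/ and viewed, on a budget of 10 in all, crops included, one or two more only if the job needs it, and the job is handed in when it is done.

```bash
mkdir -p pics; ls; python3 - <<'E'
from workcell import telemetry, viewer, ctrl
import cv2,numpy as np
np.set_printoptions(precision=4,suppress=True)
s=telemetry.get_state();print({k:np.round(v,4) for k,v in s.items()},ctrl.pinch_z)
for n in("scene","side","wrist"):
    cv2.imwrite(f"pics/{n}0.png",viewer.snapshot(n)); c=viewer.get_calibration(n);print(n,c)
E
```

```text
pics
{'time': np.float64(0.0), 'joint_pos': array([-78.6673,  26.8376,  -0.6654,  91.8833,   0.3437,  61.3869,
        -3.2235]), 'qvel': array([ 0.0085, -0.0259,  0.0607, -0.0533,  0.0047,  0.0377,  0.023 ]), 'joint_torque': array([  0.0002, -53.2398,   0.0214, -25.1301,   0.0113,   0.0077,
        -0.    ]), 'tool_pos': array([0.1549, 0.6307, 0.2303]), 'tool_rot': array([[-0.0003,  0.2385,  0.9711],
       [-0.0018,  0.9711, -0.2385],
       [-1.    , -0.0018,  0.0001]]), 'wrist_force': array([-0.9321, -0.4921, -0.5592]), 'ft_torque': array([-0.0261, -0.0021, -0.0424]), 'width': np.float64(0.0852)} 0.0187
scene {'fx': 516.1051659739542, 'fy': 516.1051659739542, 'cx': 320.54895457188684, 'cy': 196.14715152909932, 'T': array([[ 0.5786,  0.4431, -0.6848,  1.4653],
       [ 0.8156, -0.3184,  0.4831, -0.7092],
       [-0.004 , -0.838 , -0.5456,  0.8302],
       [ 0.    ,  0.    ,  0.    ,  1.    ]])}
side {'fx': 408.0394376249201, 'fy': 408.0394376249201, 'cx': 316.4327770925056, 'cy': 198.21154189525336, 'T': array([[ 0.8052, -0.2977,  0.5128,  0.0361],
       [-0.5928, -0.3815,  0.7093, -0.7831],
       [-0.0155, -0.8751, -0.4836,  0.623 ],
       [ 0.    ,  0.    ,  0.    ,  1.    ]])}
wrist {'fx': 309.70691628693146, 'fy': 309.70691628693146, 'cx': 321.1545337102584, 'cy': 207.27348585215194, 'T_tool_cam': array([[ 0.0011, -0.3167,  0.9485, -0.1428],
       [ 1.    ,  0.0009, -0.0009,  0.0007],
       [-0.0006,  0.9485,  0.3167, -0.0819],
       [ 0.    ,  0.    ,  0.    ,  1.    ]])}
```

View pics/scene0.png

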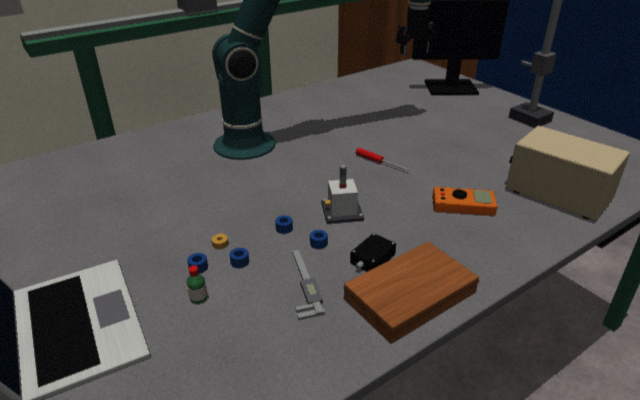

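View pics/side0.png

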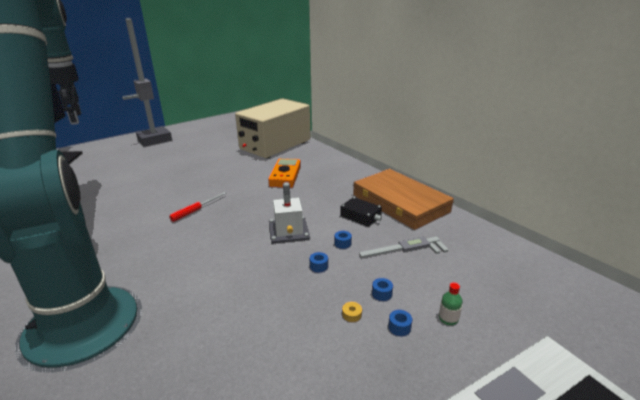

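The scene view shows four blue rings, at (284,224), (319,239), (239,257) and (198,262). The brass ring is at (220,241) and the housing with rod at (343,195). In the side view the rings are at (319,262), (343,240), (382,289) and (400,322). I'll measure them all and pick the one nearest the base.

```bash
cat > h.py <<'E'
import numpy as np,cv2
from workcell import telemetry, viewer, ctrl
np.set_printoptions(precision=4,suppress=True)
C={n:viewer.get_calibration(n) for n in("scene","side","wrist")}
def ray(n,u,v,s=None):
    c=C[n]; x=(u-c['cx'])/c['fx'];y=(v-c['cy'])/c['fy']
    if n!="wrist": T=c['T'];d=np.array([x,y,1.])
    else:
        r=np.hypot(x,y); d=np.array([x/r*np.sin(r),y/r*np.sin(r),np.cos(r)]) if r>0 else np.array([0,0,1.])
        W=np.eye(4);W[:3,:3]=s['tool_rot'];W[:3,3]=s['tool_pos'];T=W@c['T_tool_cam']
    return T[:3,3],T[:3,:3]@d
def onz(n,u,v,z,s=None):
    o,d=ray(n,u,v,s);return o+d*(z-o[2])/d[2]
def tri(rays):
    A=0;b=0
    for o,d in rays:
        d=d/np.linalg.norm(d);P=np.eye(3)-np.outer(d,d);A=A+P;b=b+P@o
    return np.linalg.solve(A,b)
def blobs(im,lo,hi,amin=30):
    m=cv2.inRange(cv2.cvtColor(im,cv2.COLOR_BGR2HSV),lo,hi)
    m=cv2.morphologyEx(m,cv2.MORPH_CLOSE,np.ones((5,5)))
    k,l,st,ce=cv2.connectedComponentsWithStats(m)
    return [(ce[i],st[i]) for i in range(1,k) if st[i,4]>amin]
BLUE=((105,120,40),(125,255,255))
E
python3 - <<'E'
from h import *
for n in("scene","side"):
    im=cv2.imread(f"pics/{n}0.png")
    for c,st in blobs(im,*BLUE):
        if st[4]<1500: p=onz(n,*c,.016);print(n,c,st[2:],p,np.hypot(*p[:2]))
print("rodtop",tri([ray("scene",343,166),ray("side",287,184)]))
a=cv2.imread("pics/scene0.png")[140:280,180:380];b=cv2.imread("pics/side0.png")[170:310,250:450]
cv2.imwrite("pics/crop.png",np.vstack([cv2.resize(x,None,fx=2.1,fy=2.1,interpolation=cv2.INTER_CUBIC) for x in(a,b)]))
E
```

```text
scene [524.7137  21.6645] [ 50  54 936] [-0.4035  2.1091  0.016 ] 2.147369118321755
scene [589.9485   4.239 ] [ 47  14 272] [-0.4228  2.8334  0.016 ] 2.8647958255271027
scene [565.8     29.5143] [ 7 10 35] [-0.1601  2.1528  0.016 ] 2.1587477956646066
scene [534.7703  46.3784] [14 16 74] [-0.0694  1.7382  0.016 ] 1.7395834412960829
scene [556.6111  49.4074] [12  7 54] [0.0272 1.7839 0.016 ] 1.7840990620795374
scene [507.2071  74.7907] [  58   48 1381] [0.1168 1.275  0.016 ] 1.2803423447660984
scene [283.3333 223.5726] [ 16  17 234] [ 0.495  -0.1469  0.016 ] 0.5163328422573831
scene [318.2652 238.5455] [ 17  19 264] [ 0.6028 -0.1085  0.016 ] 0.6124353472609797
scene [238.6576 257.0746] [ 18  20 295] [ 0.5495 -0.3095  0.016 ] 0.6306498516497768
scene [197.1814 260.0186] [ 19  20 215] [ 0.5006 -0.3968  0.016 ] 0.6387767396971522
side [342.4691 238.9794] [ 16  17 243] [ 0.6032 -0.1111  0.016 ] 0.6133215750530455
side [318.2872 261.6284] [ 18  20 296] [ 0.4966 -0.1491  0.016 ] 0.5185498759832089
side [381.921  288.7221] [ 20  22 367] [ 0.5501 -0.3106  0.016 ] 0.6317236862553371
side [399.7958 322.1979] [ 23  26 480] [ 0.5093 -0.4023  0.016 ] 0.6490548016039783
rodtop [0.5265 0.0256 0.1478]
```

View pics/crop.png

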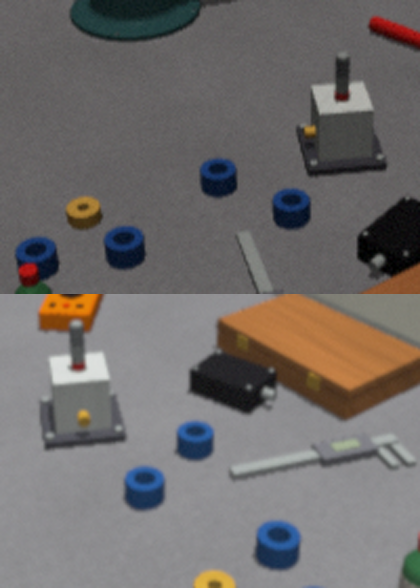

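The crop confirms the choice. The nearest ring is the blue one at scene (284,224) / side (319,262), about (0.496, -0.148) at range 0.517 m; the other three are 0.61 m or more away. The rod is near (0.527, 0.026). Moving now.

```bash
python3 -m jog '[{"translation":[0,-0.04,0.039],"roll":0,"jaw":0},{"translation":[0,-0.04,0.039],"roll":0,"jaw":0},{"translation":[0,-0.04,0.039],"roll":0,"jaw":0},{"translation":[0,-0.04,0.039],"roll":0,"jaw":0},{"translation":[0,-0.04,0.039],"roll":0,"jaw":0},{"translation":[0,-0.04,0.039],"roll":0,"jaw":0},{"translation":[0,-0.04,0.039],"roll":0,"jaw":0},{"translation":[0,-0.04,0.039],"roll":0,"jaw":0},{"translation":[0,-0.04,0.039],"roll":0,"jaw":0},{"translation":[0,-0.04,0.039],"roll":0,"jaw":0}]' 40
python3 -m jog '[{"translation":[0,-0.034,0.016],"roll":0,"jaw":0},{"translation":[0,-0.034,0.016],"roll":0,"jaw":0},{"translation":[0,-0.034,0.016],"roll":0,"jaw":0},{"translation":[0,-0.034,0.016],"roll":0,"jaw":0},{"translation":[0,-0.034,0.016],"roll":0,"jaw":0},{"translation":[0,-0.034,0.016],"roll":0,"jaw":0},{"translation":[0,-0.034,0.016],"roll":0,"jaw":0},{"translation":[0,-0.034,0.016],"roll":0,"jaw":0},{"translation":[0,0,0],"roll":0,"jaw":0},{"translation":[0,0,0],"roll":0,"jaw":0}]'
python3 - <<'E'
from h import *
s=telemetry.get_state();im=viewer.snapshot("wrist");cv2.imwrite("pics/w1.png",im)
for c,st in blobs(im,*BLUE): print(c,st,onz("wrist",*c,.02,s))
print(s['tool_pos'],s['tool_rot'],s['joint_pos'])
E
```

```text
time: 1.4
tool_pos: [0.439, 0.1481, 0.2314]
tool_rot: [[0.0, 0.238, 0.971], [0.0, 0.971, -0.238], [-1.0, 0.001, 0.0]]
wrist_force: [0.8, 0.1, 0.8]
width: 0.0853
time: 2.65
tool_pos: [0.4975, -0.1442, 0.2309]
tool_rot: [[-0.001, 0.238, 0.971], [0.001, 0.971, -0.238], [-1.0, 0.0, -0.001]]
wrist_force: [-0.8, -0.1, -0.3]
width: 0.0856
[318.0901 178.2165] [ 299  157   39   42 1021] [ 0.4969 -0.1472  0.02  ]
[146.3254 231.1393] [129 214  35  36 919] [ 0.5088 -0.3975  0.02  ]
[210.4371 244.8818] [ 192  226   37   39 1041] [ 0.5488 -0.3068  0.02  ]
[366.9896 249.3143] [ 350  230   36   40 1053] [ 0.6016 -0.1088  0.02  ]
[ 0.4975 -0.1442  0.2309] [[-0.0008  0.2382  0.9712]
 [ 0.0007  0.9712 -0.2382]
 [-1.      0.0004 -0.0009]] [-12.3113  14.623   29.2424 111.7591  -8.6065  55.7738  97.2246]
```

View pics/w1.png

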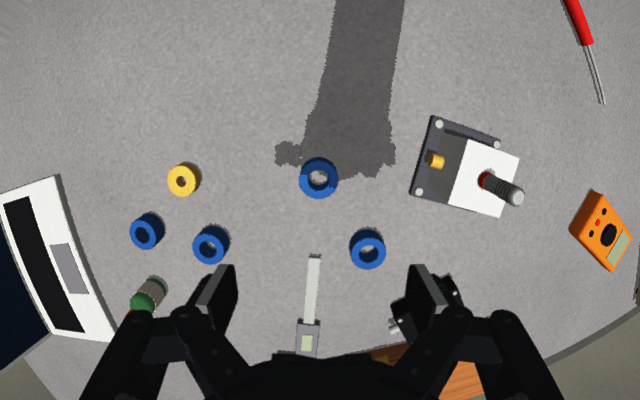

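The wrist view shows the chosen spacer at (318,178), clear of its neighbours. The rod's top is near (513,197) and its red band near (485,181). Descending to grip.

```bash
python3 - <<'E'
from h import *
s=telemetry.get_state()
print("rodtop",onz("wrist",513,196,.149,s),"band",onz("wrist",485,181,.09,s))
E
python3 -m jog '[{"translation":[0.04,-0.003,0],"roll":0,"jaw":0},{"translation":[0.04,0,0],"roll":0,"jaw":0},{"translation":[0.04,0,0],"roll":0,"jaw":0},{"translation":[0.04,0,0],"roll":0,"jaw":0},{"translation":[0.04,0,0],"roll":0,"jaw":0},{"translation":[0.015,0,0],"roll":0,"jaw":0},{"translation":[0.009,0,0],"roll":0,"jaw":0},{"translation":[0.004,0,0],"roll":0,"jaw":0},{"translation":[0,0,0],"roll":0,"jaw":0},{"translation":[0,0,0],"roll":0,"jaw":0}]' 40
python3 -m jog '[{"translation":[0,0,0],"roll":0,"jaw":0.3},{"translation":[0,0,0],"roll":0,"jaw":0.4},{"translation":[0,0,0],"roll":0,"jaw":0.6},{"translation":[0,0,0],"roll":0,"jaw":1},{"translation":[0,0,0],"roll":0,"jaw":1},{"translation":[0,0,0],"roll":0,"jaw":1},{"translation":[0,0,0],"roll":0,"jaw":1},{"translation":[0,0,0],"roll":0,"jaw":1},{"translation":[0,0,0],"roll":0,"jaw":1},{"translation":[0,0,0],"roll":0,"jaw":1}]' 40
```

```text
rodtop [0.5204 0.023  0.149 ] band [0.5224 0.0259 0.09  ]
time: 3.95
tool_pos: [0.4977, -0.1479, 0.0041]
tool_rot: [[0.002, 0.239, 0.971], [-0.0, 0.971, -0.239], [-1.0, 0.0, 0.002]]
wrist_force: [0.6, 0.1, -0.1]
width: 0.0855
time: 5.2
tool_pos: [0.4973, -0.1478, 0.0038]
tool_rot: [[0.0, 0.239, 0.971], [0.0, 0.971, -0.239], [-1.0, 0.0, 0.0]]
wrist_force: [-1.3, 1.0, 5.5]
width: 0.0443
```

```bash
python3 -m jog '[{"translation":[-0.02,0,0],"roll":0,"jaw":1},{"translation":[-0.045,0,0],"roll":0,"jaw":1},{"translation":[-0.045,0,0],"roll":0,"jaw":1},{"translation":[-0.045,0,0],"roll":0,"jaw":1},{"translation":[-0.045,0.02,0],"roll":0,"jaw":1},{"translation":[0,0.045,0],"roll":0,"jaw":1},{"translation":[0,0.04,0],"roll":0,"jaw":1},{"translation":[0,0,0],"roll":0,"jaw":1},{"translation":[0,0,0],"roll":0,"jaw":1},{"translation":[0,0,0],"roll":0,"jaw":1}]'
python3 - <<'E'
from h import *
s=telemetry.get_state();im=viewer.snapshot("wrist");cv2.imwrite("pics/w2.png",im)
cv2.imwrite("pics/w2c.png",cv2.resize(im[130:400,200:560],None,fx=2.2,fy=2.2,interpolation=cv2.INTER_CUBIC))
cv2.imwrite("pics/s2.png",viewer.snapshot("scene"));cv2.imwrite("pics/d2.png",viewer.snapshot("side"))
print({k:np.round(s[k],4) for k in('tool_pos','tool_rot','width','wrist_force')})
E
```

```text
time: 6.45
tool_pos: [0.5217, -0.0473, 0.2032]
tool_rot: [[-0.0, 0.241, 0.971], [-0.0, 0.971, -0.241], [-1.0, -0.001, -0.0]]
wrist_force: [-0.8, -1.4, -1.4]
width: 0.0444
{'tool_pos': array([ 0.5217, -0.0473,  0.2032]), 'tool_rot': array([[-0.0004,  0.2408,  0.9706],
       [-0.0004,  0.9706, -0.2408],
       [-1.    , -0.0005, -0.0003]]), 'width': np.float64(0.0444), 'wrist_force': array([-0.7648, -1.4267, -1.3525])}
```

View pics/w2c.png

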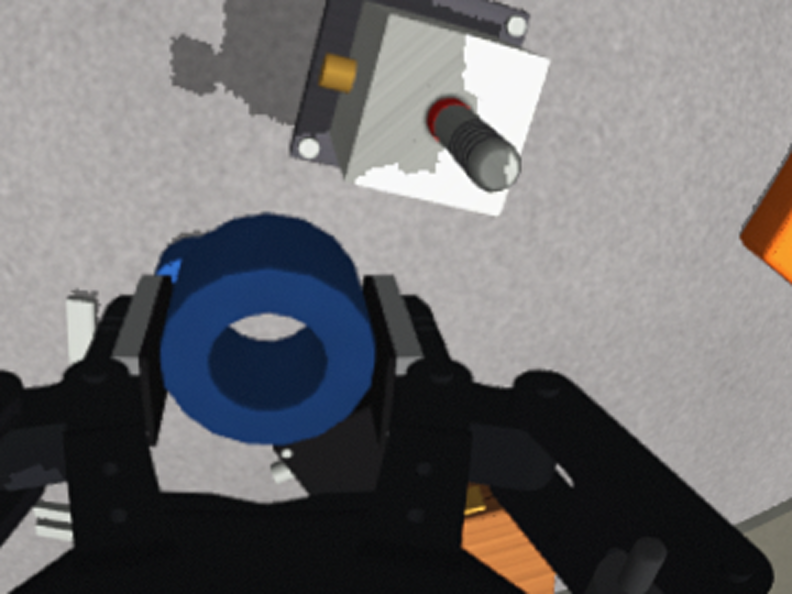

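Ring held squarely; top rim centre in the crop is (268,355), rod top about (496,166), and housing top corners (388,13), (549,60), (499,216), (347,180).

```bash
python3 - <<'E'
from h import *
s=telemetry.get_state();R=s['tool_rot'];t=s['tool_pos']
px=lambda a:(200+a[0]/2.2-.25,130+a[1]/2.2-.25)
def P(a,z): return onz("wrist",*px(a),z,s)
zt=t[2]+.026
for pts in([(161,355),(376,355),(268,443),(268,268)],[(208,361),(327,361),(268,411),(268,312)]):
    q=np.array([P(a,zt) for a in pts]);c=np.linalg.lstsq(np.c_[2*q[:,:2],np.ones(4)],(q[:,:2]**2).sum(1),rcond=None)[0]
    print("ring",c[:2],np.sqrt(c[2]+c[:2]@c[:2]),"tool",R.T@(np.r_[c[:2],zt]-t))
print("rod",P((496,166),.147))
q=np.array([P(a,.085) for a in[(388,13),(549,60),(499,216),(347,180)]]);print(q[:,:2],[np.linalg.norm(q[i]-q[i-1]) for i in range(4)],q.mean(0))
h=q.mean(0)
# bore mouth cross-check in scene/side: predicted pixels
for n in("scene","side"):
    T=np.linalg.inv(C[n]['T']);
    for z in(.085,.149):
        p=T@np.r_[h[:2],z,1];print(n,z,p[0]/p[2]*C[n]['fx']+C[n]['cx'],p[1]/p[2]*C[n]['fy']+C[n]['cy'])
E
```

```text
ring [ 0.5211 -0.0457] 0.022179405571215186 tool [-0.026   0.0009 -0.0011]
ring [ 0.5212 -0.0459] 0.012414139173594073 tool [-0.026   0.0007 -0.0009]
rod [0.5231 0.0287 0.147 ]
[[ 0.4762  0.0129]
 [ 0.5085  0.0757]
 [ 0.5711  0.0444]
 [ 0.5389 -0.017 ]] [np.float64(0.06946373472706398), np.float64(0.07061141155472633), np.float64(0.07001476241602403), np.float64(0.06933514411779039)] [0.5237 0.029  0.085 ]
scene 0.085 342.6186511653513 185.97233260132268
scene 0.149 343.0832361150394 165.5541261251641
side 0.085 286.2263894716492 204.15701302949512
side 0.149 284.95712739085985 182.67537537091968
```

```bash
python3 -m jog '[{"translation":[0,0.02,-0.004],"roll":0,"jaw":1},{"translation":[0,0.025,-0.006],"roll":0,"jaw":1},{"translation":[0,0.02,-0.004],"roll":0,"jaw":1},{"translation":[0.01,0.008,-0.002],"roll":0,"jaw":1},{"translation":[0.02,0,0],"roll":0,"jaw":1},{"translation":[0.01,0,0],"roll":0,"jaw":1},{"translation":[0,0,0],"roll":0,"jaw":1},{"translation":[0,0,0],"roll":0,"jaw":1},{"translation":[0,0,0],"roll":0,"jaw":1},{"translation":[0,0,0],"roll":0,"jaw":1}]'
python3 - <<'E'
from h import *
s=telemetry.get_state();im=viewer.snapshot("wrist")
a=cv2.resize(im[200:360,220:420],None,fx=2,fy=2,interpolation=cv2.INTER_CUBIC)
b=viewer.snapshot("scene")[130:210,293:393];c=viewer.snapshot("side")[150:230,237:337]
r=lambda x:cv2.resize(x,(400,320),interpolation=cv2.INTER_CUBIC)
cv2.imwrite("pics/m3.png",np.hstack([np.vstack([a,r(b)])[:600],np.vstack([r(c),np.zeros((320,400,3),np.uint8)])[:600]]))
print(s['tool_pos'],s['wrist_force'])
E
```

```text
time: 7.85
tool_pos: [0.5243, 0.0288, 0.1637]
tool_rot: [[0.001, 0.239, 0.971], [0.0, 0.971, -0.239], [-1.0, 0.0, 0.001]]
wrist_force: [-0.2, -0.8, -0.6]
width: 0.0443
[0.5243 0.0288 0.1637] [-0.2142 -0.7683 -0.6106]
```

View pics/m3.png

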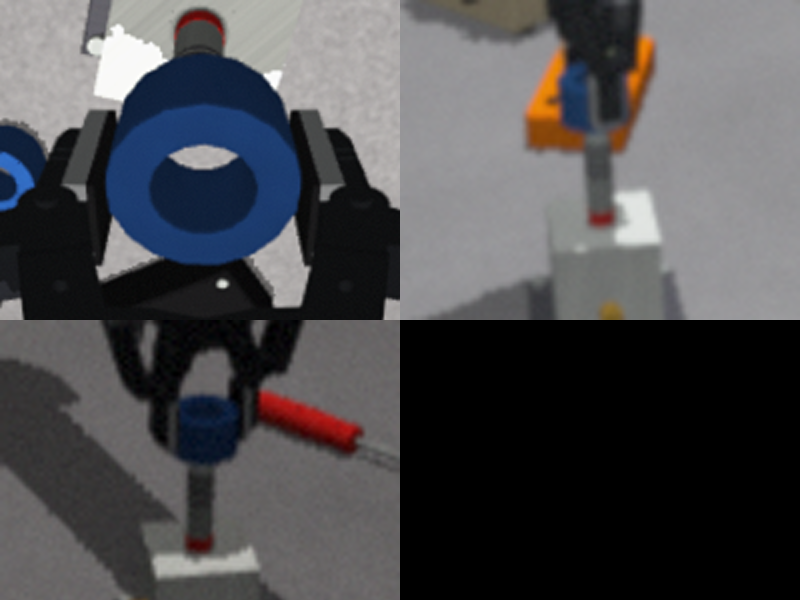

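The spacer is over the rod to within 1–3 mm. I'll measure the offset from image profiles before lowering.

```bash
python3 - <<'E'
from h import *
for n,u0,u1,vr,vd in(("scene",325,360,(153,157),range(168,181,4)),("side",268,305,(172,180),range(186,198,4))):
    im=np.mean([viewer.snapshot(n).astype(float) for _ in range(3)],0);cv2.imwrite(f"pics/{n}3.png",im)
    print(n,u0)
    m=im[vr[0]:vr[1],u0:u1].mean(0);print("b-r",(m[:,0]-m[:,2]).astype(int))
    for v in vd: print(v,im[v:v+3,u0:u1].mean((0,2)).astype(int))
    T=np.linalg.inv(C[n]['T'])
    for p in((.5234,.0289,.16),(.5244,.0289,.16),(.5234,.0299,.16)):
        q=T@np.r_[p,1];print(p,"u",q[0]/q[2]*C[n]['fx']+C[n]['cx'],"mm px",C[n]['fx']/q[2]/1000)
E
```

```text
scene 325
b-r [ -2  -2  -2  -2  -2   0   2   1   1   1   1   1   5  36  40  40  38  38
  37  37  36  37  38  41  40  38  33  18   3   1   1   0 -14 -30 -40]
168 [ 65  70  94  98 103 103 103 104 105 102 103 102 102  99  79  41  35  37
  39  40  40  65  97 100 102 103 102 101 102 102 101 103 101 102 101]
172 [ 54  55  54  54  66  70  95  99 102 102 101 101 102 100  80  40  31  34
  32  32  38  68  97 102 102 100 100 101 100 100  97  99  98 101  99]
176 [ 53  53  52  53  54  53  52  53  55  67  81  94 100 100  82  44  37  38
  39  41  47  81  98 100  99 101 101 101 100 100 101  99  99  99  99]
180 [ 53  53  56  72  84  86  87  88  89  90  91  91  92  94  78  46  41  44
  44  43  48  83  94  96  97  97  96  96  99 100 100 101 100  99  99]
(0.5234, 0.0289, 0.16) u 343.0739868303642 mm px 0.37747557421626776
(0.5244, 0.0289, 0.16) u 343.30379300049776 mm px 0.37766472364225306
(0.5234, 0.0299, 0.16) u 343.3737898921786 mm px 0.3773422431566547
side 268
b-r [ -31  -89 -148 -192 -211 -203 -183 -163  -90   -2   49   56   57   58
   57   41   14    4    3    4    4    3    4    4    8   -6  -62 -103
  -75  -34   -9    0    2    2    2    1    1]
186 [129 117 112 102 101 112 115 114 110  99  94  94  94  94  90  76  73  76
  76  74  72  74  86  90  98 120 143 149 149 150 150 149 149 148 148 148
 148]
190 [151 151 151 150 150 150 150 149 150 150 150 150 149 148 137  97  71  70
  71  69  69  89 125 144 147 147 148 148 149 149 149 148 147 148 148 148
 149]
194 [150 150 151 150 149 149 150 150 151 151 150 150 149 149 140 112  85  77
  79  79  78  89 122 146 152 151 151 151 151 151 152 150 149 149 148 148
 148]
(0.5234, 0.0289, 0.16) u 284.65043921569884 mm px 0.38869372091819737
(0.5244, 0.0289, 0.16) u 284.9787927002874 mm px 0.38850392921638277
(0.5234, 0.0299, 0.16) u 284.4416518528175 mm px 0.3884312729114183[ WARN:0@1.188] global loadsave.cpp:1063 imwrite_ Unsupported depth image for selected encoder is fallbacked to CV_8U.
```

Both fixed cameras and the wrist agree: the spacer is about 1 mm off in +y of the tool. Correcting that and lowering.

```bash
python3 -m jog '[{"translation":[0,-0.001,-0.0004],"roll":0,"jaw":1},{"translation":[0.008,0,0],"roll":0,"jaw":1},{"translation":[0.008,0,0],"roll":0,"jaw":1},{"translation":[0.008,0,0],"roll":0,"jaw":1},{"translation":[0.008,0,0],"roll":0,"jaw":1},{"translation":[0.008,0,0],"roll":0,"jaw":1},{"translation":[0.005,0,0],"roll":0,"jaw":1},{"translation":[0,0,0],"roll":0,"jaw":1},{"translation":[0,0,0],"roll":0,"jaw":1},{"translation":[0,0,0],"roll":0,"jaw":1}]'
```

```text
time: 9.55
tool_pos: [0.5236, 0.028, 0.1186]
tool_rot: [[0.001, 0.239, 0.971], [0.0, 0.971, -0.239], [-1.0, 0.0, 0.001]]
wrist_force: [1.0, -0.4, -0.6]
width: 0.0441
```

```bash
python3 -m jog '[{"translation":[0.007,0,0],"roll":0,"jaw":1},{"translation":[0.007,0,0],"roll":0,"jaw":1},{"translation":[0.006,0,0],"roll":0,"jaw":1},{"translation":[0.004,0,0],"roll":0,"jaw":1},{"translation":[0.003,0,0],"roll":0,"jaw":1},{"translation":[0.0015,0,0],"roll":0,"jaw":1},{"translation":[0,0,0],"roll":0,"jaw":1},{"translation":[0,0,0],"roll":0,"jaw":1},{"translation":[0,0,0],"roll":0,"jaw":1},{"translation":[0,0,0],"roll":0,"jaw":1}]'
python3 - <<'E'
from h import *
im=viewer.snapshot("wrist")
a=cv2.resize(im[200:360,220:420],None,fx=2,fy=2,interpolation=cv2.INTER_CUBIC)
b=viewer.snapshot("scene")[150:230,293:393];c=viewer.snapshot("side")[165:245,237:337]
r=lambda x:cv2.resize(x,(400,320),interpolation=cv2.INTER_CUBIC)
cv2.imwrite("pics/m4.png",np.hstack([np.vstack([a,r(b)])[:600],np.vstack([r(c),np.zeros((320,400,3),np.uint8)])[:600]]))
E
```

```text
time: 10.8
tool_pos: [0.5234, 0.028, 0.0899]
tool_rot: [[0.0, 0.239, 0.971], [0.0, 0.971, -0.239], [-1.0, 0.0, 0.0]]
wrist_force: [0.0, -0.3, -0.3]
width: 0.0445
```

View pics/m4.png

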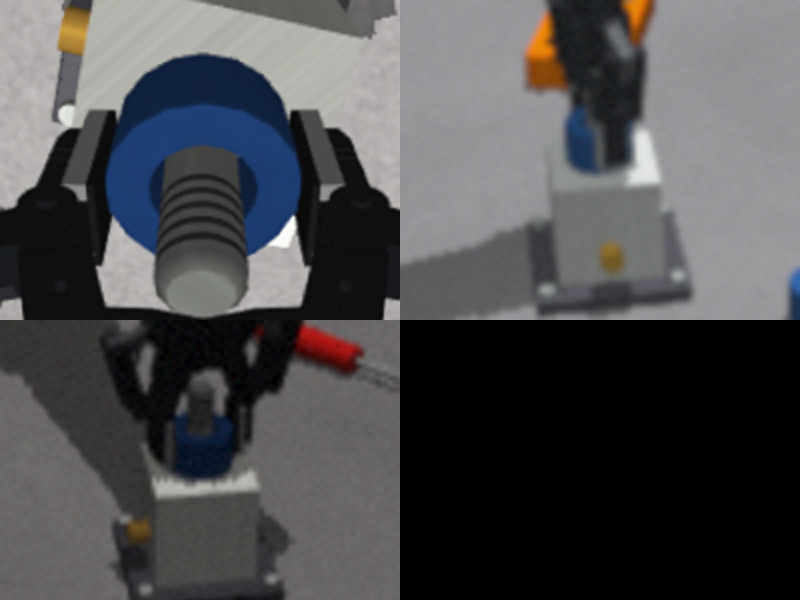

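Spacer is around the rod and roughly centred on it, about 1 mm above the housing. Seating, releasing and rising to the rod's grip height.

```bash
python3 -m jog '[{"translation":[0.001,0,0],"roll":0,"jaw":1},{"translation":[0,0,0],"roll":0,"jaw":1},{"translation":[0,0,0],"roll":0,"jaw":0.4},{"translation":[0,0,0],"roll":0,"jaw":0.3},{"translation":[0,0,0],"roll":0,"jaw":0.2},{"translation":[0,0,0],"roll":0,"jaw":0.1},{"translation":[0,0,0],"roll":0,"jaw":0},{"translation":[0,0,0],"roll":0,"jaw":0},{"translation":[0,0,0],"roll":0,"jaw":0},{"translation":[0,0,0],"roll":0,"jaw":0}]'
python3 -m jog '[{"translation":[-0.006,0,0],"roll":0,"jaw":0},{"translation":[-0.009,0,0],"roll":0,"jaw":0},{"translation":[-0.009,0,0],"roll":0,"jaw":0},{"translation":[-0.008,0,0],"roll":0,"jaw":0},{"translation":[0,0,0],"roll":0,"jaw":0},{"translation":[0,0,0],"roll":0,"jaw":0},{"translation":[0,0,0],"roll":0,"jaw":0},{"translation":[0,0,0],"roll":0,"jaw":0},{"translation":[0,0,0],"roll":0,"jaw":0},{"translation":[0,0,0],"roll":0,"jaw":0}]'
python3 - <<'E'
from h import *
s=telemetry.get_state();im=viewer.snapshot("wrist");cv2.imwrite("pics/w5.png",im)
a=cv2.resize(im[160:360,200:440],None,fx=2.5,fy=2.5,interpolation=cv2.INTER_CUBIC)
b=viewer.snapshot("scene")[140:220,303:383];c=viewer.snapshot("side")[165:245,247:327]
cv2.imwrite("pics/scene5.png",viewer.snapshot("scene"));cv2.imwrite("pics/side5.png",viewer.snapshot("side"))
r=lambda x:cv2.resize(x,(200,250),interpolation=cv2.INTER_CUBIC)
cv2.imwrite("pics/m5.png",np.hstack([a,np.vstack([r(b),r(c)])]))
E
```

```text
time: 12.2
tool_pos: [0.5234, 0.028, 0.0888]
tool_rot: [[-0.0, 0.239, 0.971], [0.0, 0.971, -0.239], [-1.0, 0.0, -0.0]]
wrist_force: [0.5, -0.4, -0.2]
width: 0.0855
time: 13.45
tool_pos: [0.5233, 0.028, 0.1207]
tool_rot: [[-0.0, 0.239, 0.971], [0.0, 0.971, -0.239], [-1.0, -0.0, -0.0]]
wrist_force: [-0.3, 0.3, 0.3]
width: 0.0852
```

View pics/m5.png

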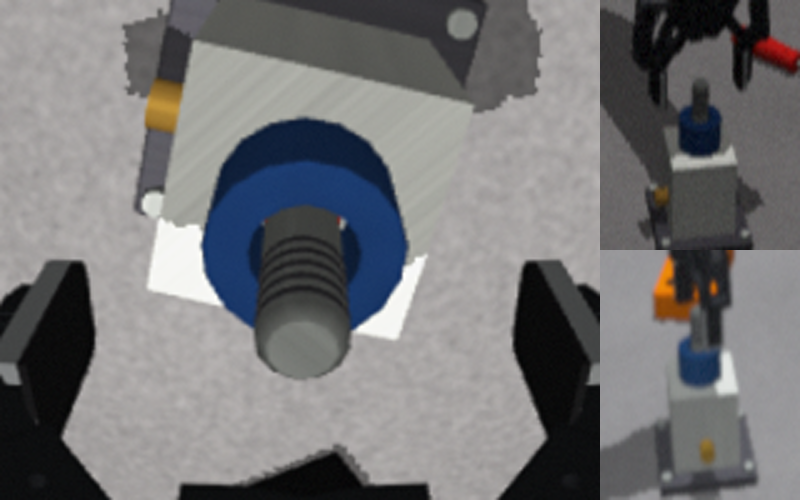

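The spacer lies flat on the housing (crop centre about (304,245)), the rod is home inside it, and the jaws are centred on the rod top (303,350). Gripping the rod.

```bash
python3 -m jog '[{"translation":[0.0025,0,0],"roll":0,"jaw":0.3},{"translation":[0,0,0],"roll":0,"jaw":0.5},{"translation":[0,0,0],"roll":0,"jaw":0.65},{"translation":[0,0,0],"roll":0,"jaw":0.75},{"translation":[0,0,0],"roll":0,"jaw":0.8},{"translation":[0,0,0],"roll":0,"jaw":0.9},{"translation":[0,0,0],"roll":0,"jaw":1},{"translation":[0,0,0],"roll":0,"jaw":1},{"translation":[0,0,0],"roll":0,"jaw":1},{"translation":[0,0,0],"roll":0,"jaw":1}]' 40
```

```text
time: 14.95
tool_pos: [0.5235, 0.0279, 0.1184]
tool_rot: [[0.0, 0.239, 0.971], [0.0, 0.971, -0.239], [-1.0, 0.0, 0.0]]
wrist_force: [0.3, -0.6, 2.8]
width: 0.0167
```

Gripped: 16.7 mm reading, and readings run about 1.7 mm low as they did on the spacer. Side force is small, so I draw up 10 mm first and check.

```bash
python3 -m jog '[{"translation":[-0.001,0,0],"roll":0,"jaw":1},{"translation":[-0.002,0,0],"roll":0,"jaw":1},{"translation":[-0.003,0,0],"roll":0,"jaw":1},{"translation":[-0.004,0,0],"roll":0,"jaw":1},{"translation":[0,0,0],"roll":0,"jaw":1},{"translation":[0,0,0],"roll":0,"jaw":1},{"translation":[0,0,0],"roll":0,"jaw":1},{"translation":[0,0,0],"roll":0,"jaw":1},{"translation":[0,0,0],"roll":0,"jaw":1},{"translation":[0,0,0],"roll":0,"jaw":1}]'
python3 -m jog '[{"translation":[-0.002,0,0],"roll":0,"jaw":1},{"translation":[-0.004,0,0],"roll":0,"jaw":1},{"translation":[-0.005,0,0],"roll":0,"jaw":1},{"translation":[-0.005,0,0],"roll":0,"jaw":1},{"translation":[-0.003,0,0],"roll":0,"jaw":1},{"translation":[-0.001,0,0],"roll":0,"jaw":1},{"translation":[0,0,0],"roll":0,"jaw":1},{"translation":[0,0,0],"roll":0,"jaw":1},{"translation":[0,0,0],"roll":0,"jaw":1},{"translation":[0,0,0],"roll":0,"jaw":1}]'
python3 - <<'E'
from h import *
im=viewer.snapshot("wrist");cv2.imwrite("pics/w6.png",im)
a=cv2.resize(im[160:360,200:440],None,fx=2.5,fy=2.5,interpolation=cv2.INTER_CUBIC)
S=viewer.snapshot("scene");D=viewer.snapshot("side");cv2.imwrite("pics/scene6.png",S);cv2.imwrite("pics/side6.png",D)
r=lambda x:cv2.resize(x,(200,250),interpolation=cv2.INTER_CUBIC)
cv2.imwrite("pics/m6.png",np.hstack([a,np.vstack([r(S[155:205,323:363]),r(D[170:220,267:307])])]))
E
```

```text
time: 16.2
tool_pos: [0.5234, 0.028, 0.1283]
tool_rot: [[-0.0, 0.239, 0.971], [0.0, 0.971, -0.239], [-1.0, -0.0, -0.0]]
wrist_force: [-0.5, -0.5, -2.0]
width: 0.0168
time: 17.45
tool_pos: [0.5233, 0.0279, 0.1482]
tool_rot: [[-0.0, 0.239, 0.971], [-0.0, 0.971, -0.239], [-1.0, -0.0, -0.0]]
wrist_force: [-0.5, -0.1, -3.4]
width: 0.0167
```

View pics/m6.png

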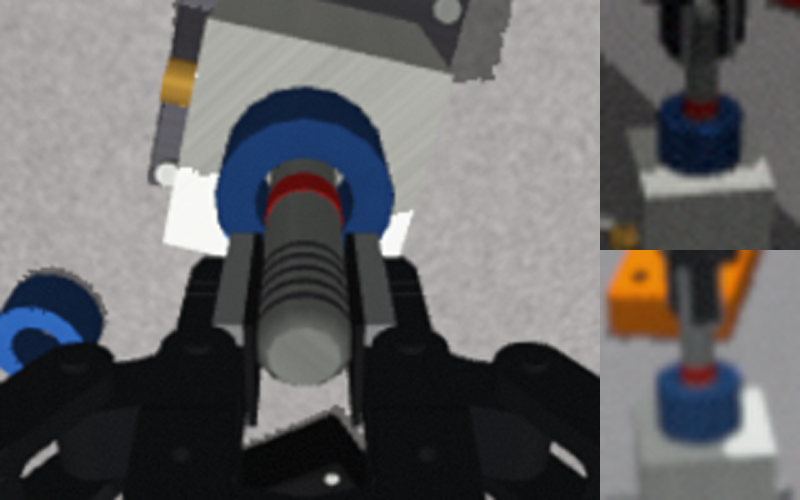

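The band now emerges at the spacer's top, which still lies flat on the housing. I'll compute the band-edge height from the wrist image and check the housing position.

```bash
python3 - <<'E'
from h import *
s=telemetry.get_state();R=s['tool_rot'];t=s['tool_pos'];im=cv2.imread("pics/w6.png")
ax=np.array([.5234,.0285,0]);zt=R[:,2];p0=ax-.009*zt
for v in range(222,250):
    b,g,r=im[v,319:323].mean(0)
    o,d=ray("wrist",321,v,s);k=((p0-o)@zt)/(d@zt);print(v,int(b),int(g),int(r),"h %.4f"%(o+k*d)[2])
px=lambda a:(200+a[0]/2.5-.3,160+a[1]/2.5-.3)
for nm,pts in(("outer",[(217,200),(393,200),(305,120)]),("hole L/R",[(256,195),(353,195)])):
    print(nm,[onz("wrist",*px(a),.115,s) for a in pts])
# housing shift between start and now
for n,w in(("scene",(205,225,318,368)),("side",(228,245,265,312))):
    A,B=[cv2.cvtColor(cv2.imread(f"pics/{n}{k}.png"),cv2.COLOR_BGR2GRAY).astype(np.float32)[w[0]:w[1],w[2]:w[3]] for k in(0,6)]
    print(n,"px shift",cv2.phaseCorrelate(A,B))
E
```

```text
222 102 57 30 h 0.1034
223 86 61 47 h 0.1052
224 64 66 65 h 0.1069
225 62 65 65 h 0.1087
226 64 66 64 h 0.1104
227 63 66 64 h 0.1120
228 51 53 69 h 0.1137
229 30 33 82 h 0.1153
230 11 13 91 h 0.1169
231 9 12 91 h 0.1185
232 11 13 91 h 0.1200
233 10 13 91 h 0.1215
234 11 13 96 h 0.1230
235 22 24 106 h 0.1245
236 43 46 110 h 0.1260
237 61 62 72 h 0.1274
238 64 65 63 h 0.1288
239 63 65 64 h 0.1302
240 63 65 64 h 0.1316
241 62 64 63 h 0.1329
242 63 65 64 h 0.1343
243 63 65 63 h 0.1356
244 63 64 63 h 0.1369
245 62 64 63 h 0.1382
246 63 64 63 h 0.1394
247 63 65 64 h 0.1407
248 62 64 62 h 0.1419
249 62 65 63 h 0.1431
outer [array([0.5167, 0.0078, 0.115 ]), array([0.5272, 0.0507, 0.115 ]), array([0.5014, 0.0343, 0.115 ])]
hole L/R [array([0.5177, 0.0177, 0.115 ]), array([0.5234, 0.0412, 0.115 ])]
scene px shift ((-0.03893365869990362, -0.06638811902965713), 0.9606216402053833)
side px shift ((-0.06271449665983653, -0.08394372368865888), 0.7136743637146773)
```

The band's lower edge measures about 0.115 m, level with the spacer's top at 0.115 m. The housing has not moved. Handing in.

```bash
python3 -c "
from workcell import ctrl;print(ctrl.job_done())"
```

```text
the job is handed in; nothing more can be done
None
```

The job is handed in at about 17.5 s on the robot's clock, with the gripper still holding the rod. No verdict was reported.

**What I did:** I picked the blue ring nearest the base (0.52 m away; the other three were at least 0.61 m) and slipped it over the rod onto the housing. I then gripped the rod's top at 40 N and drew it about 30 mm straight up.

**Last checks:**
- **Band height:** its lower edge came out at 0.115 m in the wrist image, level with the spacer's top at a nominal 0.115 m. The calibration is good to about 2 mm.
- **Spacer:** it looks flat on the housing, and its centre measured within about 2 mm of the bore.
- **Housing:** it shifted less than 0.1 px in both fixed cameras.
- **Forces:** side forces stayed around 1 N. The rod's weight, about 3.4 N, was on the gripper.
- **Disagreements:** before lowering, a rough reading of the pictures put the spacer about 3 mm off the rod, while the image profiles and the wrist view said about 1 mm. I corrected 1 mm, and it went down without contact. The gripper's opening also read about 1.5 mm below both nominal diameters.
- **Not checked:** I did not measure the bystanders again, but no move touched or came close to one.

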